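# Get the sanding block out from behind the bottles

### The job

The sanding block lies in the long back bay of the bench caddy, behind the glue bottle, the tin and the spray can. First clear all three to the steel drip tray, standing upright, then lay the block sole down on the abrasive sheet, in the middle and lengthwise along it, and stand each container back in the very compartment it came from. Do not knock a container over, and leave the flower blanks and the offcut where they are.

Things in the scene. Friction and masses are not known exactly. Their poses are not given: they have to be found in the camera images.
- caddy: fixed plywood caddy, 171 (x) by 248 mm (y); origin: centre of underside, z up. Floor 6 mm thick; walls 5 mm thick, tops 30 mm above the bench. Front (-x, robot side): three compartments 76 by 76 mm inside, centred at x = -42.5 and y = -81, 0, +81 mm, one container in each at the start, in any order. Behind (+x): one bay 80 by 238 mm, centre x = 40.5, y = 0
- drip_tray: shallow steel drip tray, fixed, the side area: 290 mm (its x) by 120 mm (its y) outside, rim 3 mm thick and 14 mm high, floor 3 mm thick; origin at the centre of its underside, z up. Stands to the left or the right of the caddy
- sanding_mat: cork mat, fixed, 260 mm (its x) by 130 mm (its y) by 4 mm, with a dark grey abrasive sheet 230 mm (x) by 93 mm (y) by 1.5 mm in its middle; origin at the centre of the underside, z up, so that the sheet's top lies 5.5 mm above the origin. On the other side of the caddy from the drip tray
- glue_bottle: round white plastic glue bottle with a paper label and a grey pointed nozzle, about 0.28 kg: diameter 58 mm from the foot up to 122 mm, then a shoulder and the nozzle, 172 mm high in all; origin at the centre of its underside, z up
- solvent_tin: oblong steel tin with a paper label and a small black screw cap, about 0.35 kg: 50 mm (its x) by 60 mm (its y), rims 1 mm prouder, 140 mm high and 156 mm with the cap, which sits 14 mm off the middle towards its +y; origin at the centre of its underside, z up. At the start its x lies nearly along the caddy's x
- spray_can: round aerosol can, bare aluminium and grey with a grey round cap, about 0.24 kg: diameter 54 mm from the foot up to 130 mm, then a shoulder and a cap of 43 mm diameter, 168 mm high in all; origin at the centre of its underside, z up
- sanding_block: beech hand sanding block with a cork sole, about 0.2 kg: base 115 mm (its x) by 64 mm (its y) by 24 mm high, on it a grip ridge 100 mm (x) by 34 mm (y), its top 57 mm above the sole; origin at the centre of the sole, z up. At the start it lies in the caddy's back bay, its x nearly along the caddy's y
- flower_a: bystander: flower-shaped wooden blank, 69 mm across, 12 mm thick, loose on the bench near the robot; origin at the centre of its underside
- flower_b: bystander: a second flower blank like flower_a, loose on the bench near the robot on the other side of the middle
- offcut: bystander: pine offcut 150 mm (its x) by 45 mm (its y) by 38 mm, loose on the bench beyond the caddy; origin at the centre of its underside

How it is judged:
By the outcome, as a careful person would: the job done as asked, in the order asked, and still so for the second after the job is handed in, with the robot touching nothing.
It also fails if it takes over 144 s, if anything falls off the work surface, if the arm or the gripper's body presses on something with over 40 N, if the wrist force passes 120 N, or if a joint passes its speed limit or range.

### The arm

A 6-joint arm with a two-finger parallel gripper is mounted at the origin on the work surface. World frame = base frame: x ahead of the robot, y to its left, z up, the work surface at z = 0. Lengths are in m, angles in degrees, forces in N, time in s.
With the tool pointing down it reaches from about 0.25 to 0.725 m from the base axis. Payload 9.7 kg.
Tool frame: the origin (TCP) lies midway between the tips of the shut fingers; the grasp point (between the pads) lies 19 mm behind it; z points along the fingers, y is the line along which they close (so a half turn about z gives the same grasp; the last joint's range is limited). The gripper opens to 85 mm and grips with 20 to 120 N. Pads are 22 mm wide; open, the fingers measure 114 mm over their backs; the gripper's body (76 mm by 85 mm) begins 54 mm behind the grasp point. The pads swing forward as they close: fully open they stand 13 mm farther back than shut.
Start: joints at [-72.365, 4.979, 10.078, 95.1, 0, 90], TCP at [0.167, -0.524, 0.231] pointing down, gripper open.
Joint ranges: [-179.16, 179.16], [-48.56, 103.87], [-65.8, 70.77], [-126.05, 130.52], [-82.76, 87.17], [-180, 180]. Speed limits (degrees/s): [127.2, 127.2, 147.25, 180, 180, 180].

### API

Orientations are given as [roll, pitch, yaw] about the fixed x, y, z axes, in that order (R = Rz(yaw) Ry(pitch) Rx(roll)).
In Python, from workcell import * gives the robot as it stands.
- The arm moves only by the tool servo_tool, never from a script. Its argument "moves" is a list of rows, each a list of 4 numbers: the shift along the world's x, y, z in normalised numbers (1 is 80 cm), then the turn about the world's z in a scale on which 1.0 is 360 degrees. A call has 1 to 20 rows; each row is the pose to reach, as a shift and turn from the pose commanded when the call began; what a row does not reach only later rows make up. A row lasts 1/12 s, in which the tool goes at most 41.7 mm and 7.16 degrees, less where a joint would pass 70% of its speed; a pose out of reach is approached as far as the arm can. No shift or turn number may pass 1 either way. A call with a gripper value outside its range is refused whole. "claw" is the closure, from 0 (fully open) to 1 (shut), set as the call begins (left out, the last holds). The fingers move at their own pace and stop on an object; "force" is the grip in N (left out, the last holds). Time passes only in rows, so rows that repeat a pose let the fingers close. It gives the time, the measured TCP pose, the force, the opening and the grip force at its end, in the units of the state.
- get_obs(): the state, without advancing time (a new reading comes with each control period).
- camera(name): name is "scene" or "side" or "wrist"; returns the picture (420x560x3 uint8, red, green, blue); there is no depth.
- get_calibration(name): a dict with "fx", "fy", "cx", "cy" (pixels), "rvec" (rotation vector, rad) and "tvec" (3), from world to camera coordinates, as OpenCV has them; the wrist camera has in their place "tool_from_camera" (4x4, takes a point from camera to tool coordinates, whose origin is the TCP and whose axes are the flange's). Camera axes: x right, y down, z forward; pixel columns grow to the right and rows downward; lengths in m; the calibration is good to about 2 mm. A picture is of the moment at which its call begins: read the wrist's pose just before it. get_calibration takes no time and is no camera call.
- job_done(): hands the job in; it is judged then, once.
The state is a dict: "time": time; "q": joint angles; "qd": joint speeds; "joint_efforts": joint torques, N m; "ee_pos": TCP position; "tcp_rot": TCP orientation; "wrist_force": force on the tool from outside, world axes, zero at the start; "torque": the same for the moment, N m; "opening": finger opening in m; "grasp_force": force on a finger pad.
Only numpy, scipy, OpenCV 4.12 (cv2) and the standard library are available. Lean on these libraries where they do the work, as an engineer would, in place of code of your own. Each camera call takes 0.05 s, during which the arm holds its last target. There are 200 camera calls.

## Working session

There is one attempt and no reset: what is moved stays moved. The work goes in short steps, Python scripts to look and compute and a tool call to move; the robot and the scene stay as the last step left them, time stands still between calls to the robot, and variables do not carry over. Pictures are saved under pics/ and viewed, at most 14 in all, crops included, and the job is handed in when it is done.

Besides the shell and the picture viewer there is one more tool, called after "Call:" as name(argument=value, ...) on one line, values as JSON. servo_tool: Moves the arm, as the interface text tells. Its arguments: {"type":"object","properties":{"moves":{"type":"array","items":{"type":"array","items":{"type":"number"}}},"claw":{"type":"number"},"force":{"type":"number"}},"required":["moves"]}

```bash
mkdir -p pics; ls; cat > h.py <<'E'
import numpy as np, cv2
from workcell import *
from scipy.spatial.transform import Rotation as R
def snap(n,f):
    o=get_obs(); im=camera(n); cv2.imwrite('pics/'+f,cv2.cvtColor(im,cv2.COLOR_RGB2BGR)); return o,im
def cal(n):
    c=get_calibration(n); K=np.array([[c['fx'],0,c['cx']],[0,c['fy'],c['cy']],[0,0,1.]])
    return c,K
def ray(n,px,o=None):
    c,K=cal(n); p=np.atleast_2d(np.array(px,float)); d=np.c_[(p[:,0]-K[0,2])/K[0,0],(p[:,1]-K[1,2])/K[1,1],np.ones(len(p))]
    if n=='wrist':
        T=np.array(c['tool_from_camera']); Rt=R.from_euler('xyz',o['tcp_rot'],degrees=True).as_matrix()
        Rw=Rt@T[:3,:3]; C=Rt@T[:3,3]+np.array(o['ee_pos'])
    else:
        Rc=R.from_rotvec(np.ravel(c['rvec'])).as_matrix(); Rw=Rc.T; C=-Rc.T@np.ravel(c['tvec'])
    return C,d@Rw.T
def atz(n,px,z,o=None):
    C,D=ray(n,px,o); return np.array([C+d*(z-C[2])/d[2] for d in D])
def tri(rs):
    A=np.zeros((3,3));b=np.zeros(3)
    for C,d in rs:
        d=d/np.linalg.norm(d);P=np.eye(3)-np.outer(d,d);A+=P;b+=P@C
    x=np.linalg.solve(A,b); return x,[np.linalg.norm(np.cross(x-C,d/np.linalg.norm(d))) for C,d in rs]
def proj(n,X,o=None):
    C,D=ray(n,[[0,0]],o); c,K=cal(n); 
    if n=='wrist':
        T=np.array(c['tool_from_camera']); Rt=R.from_euler('xyz',o['tcp_rot'],degrees=True).as_matrix(); Rw=Rt@T[:3,:3]
    else: Rw=R.from_rotvec(np.ravel(c['rvec'])).as_matrix().T
    p=(np.atleast_2d(X)-C)@Rw; p=p@K.T; return p[:,:2]/p[:,2:]
E
python3 - <<'E'
from h import *
o,_=snap('scene','s1.png'); snap('side','d1.png'); snap('wrist','w1.png')
print(o)
for n in('scene','side'): print(n,ray(n,[[280,210]]))
print(get_calibration('wrist'))
E
```

```text
pics
{'time': 0.0, 'q': array([-7.23639530e+01,  5.00963774e+00,  1.00318572e+01,  9.50990007e+01,
        7.98236041e-04,  8.99990711e+01]), 'qd': array([-0.01796555,  0.05212561, -0.03183762,  0.01859854, -0.08142138,
       -0.02450634]), 'joint_efforts': array([-2.36233054e-04, -5.20396936e+01,  4.64796424e+01,  1.68113282e-02,
        5.77559240e-05,  6.45220197e-06]), 'ee_pos': array([ 0.16656346, -0.52391754,  0.23057384]), 'tcp_rot': array([-1.79923219e+02, -7.99480088e-04,  1.76369748e+01]), 'wrist_force': array([-0.39381129, -0.0306702 , -0.34315957]), 'torque': array([-0.04231258, -0.01541031,  0.02179689]), 'grasp_force': 0.0, 'opening': 0.08546861863293645}
scene (array([ 0.9531531 , -0.40312886,  0.61976132]), array([[-0.4948352 ,  0.51839292, -0.69755441]]))
side (array([ 0.48874089, -0.83450548,  0.60805471]), array([[ 0.09180128,  0.82253489, -0.56144966]]))
{'fx': 290.00918481381876, 'fy': 290.00918481381876, 'cx': 277.0172694964562, 'cy': 208.60952618159243, 'tool_from_camera': array([[-6.37059270e-04, -9.64399044e-01, -2.64450523e-01,
         6.71575478e-02],
       [ 9.99999724e-01, -7.15360518e-04,  1.99787486e-04,
        -3.07958236e-04],
       [-3.81852323e-04, -2.64450322e-01,  9.64399233e-01,
        -1.42749874e-01],
       [ 0.00000000e+00,  0.00000000e+00,  0.00000000e+00,
         1.00000000e+00]])}
```

View pics/s1.png

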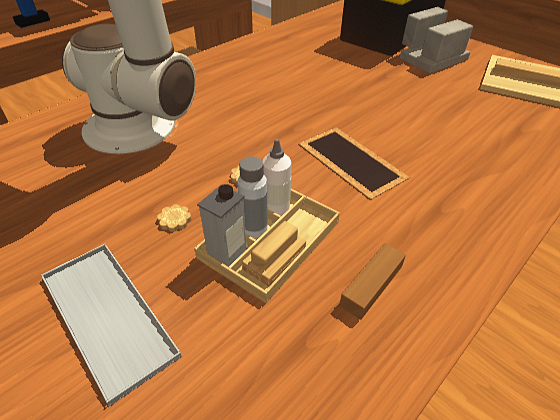

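View pics/d1.png

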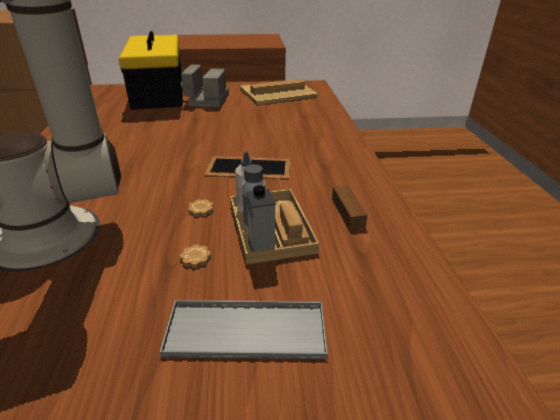

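Scene view: tray at right (corners about (42,275), (105,247), (180,354), (108,403)). The caddy holds the tin (nearest the tray), then the can, then the bottle, with the block in the bay and the mat at the far left. The side view agrees. Next, rough positions.

```bash
python3 - <<'E'
from h import *
np.set_printoptions(precision=4,suppress=True)
print('tray rim scene',atz('scene',[[42,275],[105,247],[180,354],[108,403]],.014)[:,:2].tolist())
print('tray rim side',atz('side',[[172,301],[323,303],[326,359],[163,357]],.014)[:,:2].tolist())
print('mat scene',atz('scene',[[300,144],[335,130],[407,177],[371,197]],.004)[:,:2].tolist())
print('mat side',atz('side',[[210,158],[291,158],[290,177],[207,177]],.004)[:,:2].tolist())
print('caddy scene',atz('scene',[[196,251],[265,299],[339,212]],.03)[:,:2].tolist())
print('caddy side',atz('side',[[231,203],[291,192],[315,249],[246,261]],.03)[:,:2].tolist())
for nm,a,b in [('nozzle',(277,142),(246,155)),('can',(252,163),(254,171)),('cap',(226,191),(259,190))]:
    print(nm,tri([(lambda r:(r[0],r[1][0]))(ray('scene',[a])),(lambda r:(r[0],r[1][0]))(ray('side',[b]))]))
E
```

```text
tray rim scene [[0.33823506034235873, -0.3758929279121566], [0.35752450465679375, -0.26326548159893365], [0.6377079289802985, -0.29179879344961035], [0.6255949801501464, -0.40707085409341615]]
tray rim side [[0.3420668023650901, -0.2618974176866081], [0.6362872811107649, -0.29422232572112506], [0.6171399162858052, -0.41894697173134243], [0.3420057689310271, -0.38913130535494234]]
mat scene [[0.3827762672689703, 0.26460079076298626], [0.40538063559085746, 0.3793192642791058], [0.6497646605636793, 0.346026936976605], [0.6306214798643401, 0.2278828948425875]]
mat side [[0.3890546776180272, 0.3742052054553746], [0.6554808820902488, 0.3523071766474477], [0.6363539063802818, 0.22587269343284144], [0.38522888750094675, 0.24701322507795842]]
caddy scene [[0.5008653643991416, -0.1535353210731725], [0.6671589556367101, -0.13641230610752136], [0.6244478260884372, 0.11671070910951531]]
caddy side [[0.4586819142796795, 0.05598098871713719], [0.6223893878017888, 0.09716818866002952], [0.6452651449331709, -0.14909102842769162], [0.4902558564087139, -0.17552614872990913]]
nozzle (array([0.5021, 0.0581, 0.1683]), [np.float64(0.0016994162498437126), np.float64(0.0016994162498439448)])
can (array([ 0.517 , -0.02  ,  0.1673]), [np.float64(0.0033094410225922273), np.float64(0.00330944102259219)])
cap (array([ 0.5256, -0.0888,  0.1541]), [np.float64(8.12973154981877e-05), np.float64(8.129731549812744e-05)])
```

Careful with the scale: shifts go in shares of 80 cm and turns go in shares of 360 degrees. That gives: 50 cm / 80 = 0.625, 33 cm / 80 = 0.4125, -1.71 rad / 6.2832 = -0.2722.

Call:
servo_tool(moves=[[0,0,0.1125,0],[0,0,0.1125,0],[0,0,0.1125,-0.0477],[0.4125,0.625,0.1125,-0.2722],[0.4125,0.625,0.1125,-0.2722],[0.4125,0.625,0.1125,-0.2722],[0.4125,0.625,0.1125,-0.2722],[0.4125,0.625,0.1125,-0.2722],[0.4125,0.625,0.1125,-0.2722],[0.4125,0.625,0.1125,-0.2722],[0.4125,0.625,0.1125,-0.2722],[0.4125,0.625,0.1125,-0.2722],[0.4125,0.625,0.1125,-0.2722],[0.4125,0.625,0.1125,-0.2722],[0.4125,0.625,0.1125,-0.2722],[0.4125,0.625,0.1125,-0.2722],[0.4125,0.625,0.1125,-0.2722],[0.4125,0.625,0.1125,-0.2722],[0.4125,0.625,0.1125,-0.2722],[0.4125,0.625,0.1125,-0.2722]], claw=0)

```text
time: 1.82
ee_pos: [0.1311, -0.2816, 0.3215]
tcp_rot: [-173.6, 0.8, -70.9]
wrist_force: [0.9, 0.2, -0.1]
opening: 0.0852
grasp_force: 0.0
```

```bash
python3 - <<'E'
from h import *
import pickle
o,_=snap('wrist','w2.png'); pickle.dump(o,open('o2.pkl','wb')); print(o['ee_pos'],o['tcp_rot'],o['q'],o['time'])
E
```

```text
[ 0.13105927 -0.28160737  0.32150335] [-173.60525307    0.80630295  -70.85305783] [-70.90769942 -22.98843592  -4.08265793 109.71820391   6.39397509
 179.94502184] 1.8167
```

View pics/w2.png

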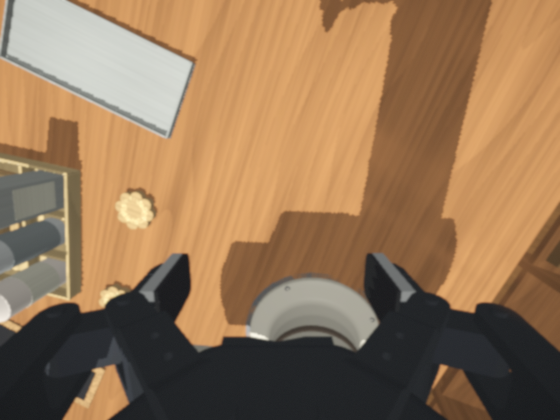

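The wrist hit joint 6's limit (q6 = q1 + 180 − yaw), so I'll use yaw ≈ +99° instead. The picture shows the tray top left, the caddy at the left edge and the robot base at the bottom.

Converted, 20 cm / 80 = 0.25, 10 cm / 80 = 0.125, 1.5 rad / 6.2832 = 0.2387.

Call:
servo_tool(moves=[[0.0625,-0.025,0,0.0159],[0.125,-0.05,0,0.0477],[0.25,-0.025,0,0.0796],[0.25,0.0625,0,0.1114],[0.25,0.0625,0,0.1432],[0.25,0.0625,0,0.1751],[0.25,0.0625,0,0.2069],[0.25,0.0625,0,0.2228],[0.25,0.0625,0,0.2387],[0.25,0.0625,0,0.2387],[0.25,0.0625,0,0.2387],[0.25,0.0625,0,0.2387],[0.25,0.0625,0,0.2387],[0.25,0.0625,0,0.2387]])

```text
time: 3.03
ee_pos: [0.3324, -0.2317, 0.3216]
tcp_rot: [-173.6, 0.8, 15.2]
wrist_force: [-0.3, 0.4, -0.1]
opening: 0.0854
grasp_force: 0.0
```

Hitting the limit left a 6.4° roll (q5), which the commanded pose now carries. I'll cancel it by nudging against the opposite joint 6 limit, in free space.

Converted, 2.4 rad / 6.2832 = 0.382.

Call:
servo_tool(moves=[[0,0,0,0.0199],[0,0,0,0.0398],[0,0,0,0.0796],[0,0,0,0.1592],[0,0,0,0.2387],[0,0,0,0.3183],[0,0,0,0.382],[0,0,0,0.382],[0,0,0,0.382],[0,0,0,0.382],[0,0,0,0.382],[0,0,0,0.382],[0,0,0,0.382],[0,0,0,0.382],[0,0,0,0.382],[0,0,0,0.382],[0,0,0,0.382],[0,0,0,0.382],[0,0,0,0.382],[0,0,0,0.382]])

```text
time: 4.7
ee_pos: [0.332, -0.2317, 0.3221]
tcp_rot: [-173.6, 0.9, 152.9]
wrist_force: [-0.1, 0.6, 0.1]
opening: 0.0853
grasp_force: 0.0
```

Converted, 2.4 rad / 6.2832 = 0.382.

Call:
servo_tool(moves=[[0,0,0,0.382],[0,0,0,0.382],[0,0,0,0.382],[0,0,0,0.382],[0,0,0,0.382],[0,0,0,0.382],[0,0,0,0.382],[0,0,0,0.382],[0,0,0,0.382],[0,0,0,0.382],[0,0,0,0.382],[0,0,0,0.382],[0,0,0,0.382],[0,0,0,0.382],[0,0,0,0.382],[0,0,0,0.382],[0,0,0,0.382],[0,0,0,0.382],[0,0,0,0.382],[0,0,0,0.382]])

```text
time: 6.37
ee_pos: [0.3321, -0.232, 0.3217]
tcp_rot: [-173.6, 0.8, -69.6]
wrist_force: [-0.3, -0.8, 1.1]
opening: 0.0856
grasp_force: 0.0
```

```bash
python3 - <<'E'
from h import *
o=get_obs(); print(o['q'],o['tcp_rot'],o['time'])
E
```

```text
[ -39.1209113   -14.11393296    2.34194618  103.88892229    5.96337132
 -149.38161276] [-173.56128986    0.82042602  -69.55942274] 6.3667
```

Converted, -3 cm / 80 = -0.0375, -2 cm / 80 = -0.025, 0.69 rad / 6.2832 = 0.1098.

Call:
servo_tool(moves=[[0,0,0,0.0191],[0,0,0,0.0382],[0,0,0,0.0573],[0,0,0,0.0764],[0,0,0,0.0875],[-0.025,-0.0375,0,0.1098],[-0.025,-0.0375,0,0.1098]])

```text
time: 6.95
ee_pos: [0.3495, -0.2068, 0.3216]
tcp_rot: [-175.9, 0.9, -33.7]
wrist_force: [0.9, 0.2, -0.0]
opening: 0.0853
grasp_force: 0.0
```

```bash
python3 - <<'E'
from h import *
o=get_obs(); print(o['q'],o['tcp_rot'],o['ee_pos'])
E
```

```text
[ -33.4676004   -10.55616871    5.3750585   106.78405963    4.06613637
 -179.7395373 ] [-175.93777295    0.87129245  -33.72743751] [ 0.34951496 -0.2068294   0.32157042]
```

The tilt is shrinking, so I'll push a bit further.

Converted, -3 cm / 80 = -0.0375, -2 cm / 80 = -0.025, 0.15 rad / 6.2832 = 0.0239.

Call:
servo_tool(moves=[[-0.025,-0.0375,0,0.0239],[-0.025,-0.0375,0,0.0239]])

```text
time: 7.12
ee_pos: [0.359, -0.1819, 0.3217]
tcp_rot: [-178.2, 0.9, -28.4]
wrist_force: [-0.4, -0.2, -0.1]
opening: 0.0854
grasp_force: 0.0
```

```bash
python3 - <<'E'
from h import *
o=get_obs(); print(o['q'],o['tcp_rot'],o['ee_pos'])
E
```

```text
[ -28.18381767  -10.89685119    5.17264944  106.97528467    1.84456559
 -179.80244723] [-178.1585671     0.91213751  -28.38129309] [ 0.35896622 -0.1819379   0.32172147]
```

Converted, -3 cm / 80 = -0.0375, -2 cm / 80 = -0.025, 0.15 rad / 6.2832 = 0.0239.

Call:
servo_tool(moves=[[-0.025,-0.0375,0,0.0239]])

```text
time: 7.2
ee_pos: [0.3603, -0.1663, 0.3214]
tcp_rot: [179.7, 1.0, -24.7]
wrist_force: [1.3, 0.7, -0.2]
opening: 0.0853
grasp_force: 0.0
```

Converted, -0.1 rad / 6.2832 = -0.0159.

Call:
servo_tool(moves=[[0,0,0,-0.008],[0,0,0,-0.0159]])

```text
time: 7.37
ee_pos: [0.3602, -0.1651, 0.3219]
tcp_rot: [179.7, 0.9, -30.4]
wrist_force: [0.3, 0.4, -0.4]
opening: 0.0854
grasp_force: 0.0
```

```bash
python3 - <<'E'
from h import *
o=get_obs(); print(o['q'],o['tcp_rot'],o['ee_pos'])
E
```

```text
[ -24.48494053  -11.60753973    4.61653247  107.19968734   -0.20552888
 -174.04908903] [179.69442207   0.94904879 -30.43663249] [ 0.36016138 -0.16514405  0.32188476]
```

Converted, 16 cm / 80 = 0.2, 14 cm / 80 = 0.175, -0.12 rad / 6.2832 = -0.0191.

Call:
servo_tool(moves=[[0.025,0.0375,0,-0.0191],[0.05,0.075,0,-0.0398],[0.075,0.1125,0,-0.0796],[0.1,0.15,0,-0.1273],[0.125,0.175,0,-0.191],[0.15,0.2,0,-0.2546],[0.15,0.2,0,-0.3183],[0.15,0.2,0,-0.3183],[0.15,0.2,0,-0.3183],[0.15,0.2,0,-0.3183],[0.15,0.2,0,-0.3183],[0.15,0.2,0,-0.3183],[0.15,0.2,0,-0.3183],[0.15,0.2,0,-0.3183],[0.15,0.2,0,-0.3183],[0.15,0.2,0,-0.3183],[0.15,0.2,0,-0.3183]])

```text
time: 8.78
ee_pos: [0.4797, -0.0063, 0.3218]
tcp_rot: [179.5, 1.1, -145.5]
wrist_force: [-0.5, 0.3, -0.4]
opening: 0.0853
grasp_force: 0.0
```

Converted, -2 rad / 6.2832 = -0.3183.

Call:
servo_tool(moves=[[0,0,0,-0.0191],[0,0,0,-0.0796],[0,0,0,-0.1592],[0,0,0,-0.2387],[0,0,0,-0.3183],[0,0,0,-0.3183],[0,0,0,-0.3183],[0,0,0,-0.3183],[0,0,0,-0.3183],[0,0,0,-0.3183],[0,0,0,-0.3183],[0,0,0,-0.3183],[0,0,0,-0.3183],[0,0,0,-0.3183],[0,0,0,-0.3183],[0,0,0,-0.3183],[0,0,0,-0.3183],[0,0,0,-0.3183],[0,0,0,-0.3183]])

```text
time: 10.37
ee_pos: [0.4798, -0.0065, 0.3217]
tcp_rot: [179.6, 0.9, 100.7]
wrist_force: [-0.7, 0.4, -0.7]
opening: 0.0854
grasp_force: 0.0
```

```bash
python3 - <<'E'
from h import *
import pickle
o,_=snap('wrist','w3.png'); pickle.dump(o,open('o3.pkl','wb')); print(o['ee_pos'],o['tcp_rot'],o['q'],o['time'])
E
```

```text
[ 0.47979612 -0.00650102  0.32174455] [179.57395234   0.9414107  100.66081723] [ -0.275331    -2.14495697  13.09282687 104.64081521  -0.84345041
  79.05595744] 10.3667
```

View pics/w3.png

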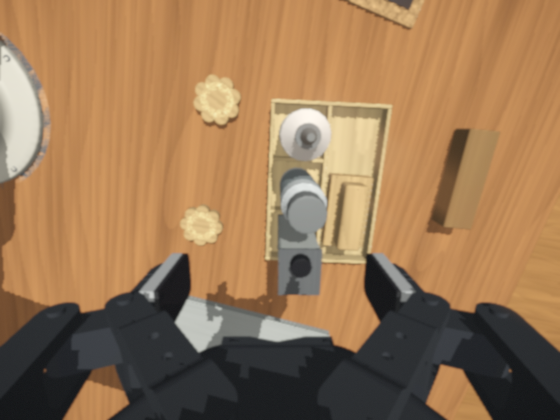

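Wrist view: caddy rim corners (272,99), (391,105), (372,264), (265,261). Nozzle (309,135), can cap (306,212), tin cap (301,265). The block ridge spans (343,182) to (358,251).

```bash
python3 - <<'E'
from h import *
import pickle
np.set_printoptions(precision=4,suppress=True)
o=pickle.load(open('o3.pkl','rb'))
def rr(n,p):
    C,D=ray(n,[p],o); return C,D[0]
C=atz('wrist',[[272,99],[391,105],[372,264],[265,261]],.03,o); print(C)
print('sizes',[np.linalg.norm(C[i]-C[i-1]) for i in range(4)],'cent',C.mean(0))
a=np.degrees(np.arctan2(*( (C[0]-C[3]+C[1]-C[2])[:2]*[-1,1]))); print('yaw',a)
for nm,w,s,d in [('nozzle',(309,134),(277,142),(246,155)),('can',(306,212),(252,163),(254,171)),('cap',(301,265),(226,191),(259,190)),
  ('caddyBR',(372,264),(265,299),(315,249)),('caddyTR',(391,105),(339,212),(291,192))]:
    print(nm,tri([rr('wrist',w),rr('scene',s),rr('side',d)]), tri([rr('wrist',w),rr('scene',s)])[0])
print('block ridge',atz('wrist',[[343,182],[367,183],[358,251],[338,250]],.063,o))
print('tin top',atz('wrist',[[278,249],[320,249],[319,294],[278,294]],.146,o))
c=np.array([.567,-.03]);
E
```

```text
[[ 0.456   0.094   0.03  ]
 [ 0.6227  0.1172  0.03  ]
 [ 0.6643 -0.1271  0.03  ]
 [ 0.4896 -0.1538  0.03  ]]
sizes [np.float64(0.24998856388185883), np.float64(0.16829523336919783), np.float64(0.2478423450722821), np.float64(0.1767618820389187)] cent [ 0.5582 -0.0174  0.03  ]
yaw 8.69039542485267
nozzle (array([0.5016, 0.0585, 0.1679]), [np.float64(0.0005256200185914134), np.float64(0.0016298127596798184), np.float64(0.001834726124915296)]) [0.5011 0.0587 0.1695]
can (array([ 0.5164, -0.0205,  0.1673]), [np.float64(0.0011734186457124868), np.float64(0.0032878598851227322), np.float64(0.003448874665297169)]) [ 0.5154 -0.0195  0.1704]
cap (array([ 0.5257, -0.0892,  0.1543]), [np.float64(0.0002518072404487173), np.float64(0.0003020565413405532), np.float64(8.947632897040506e-05)]) [ 0.5257 -0.0892  0.1543]
caddyBR (array([ 0.6595, -0.1308,  0.018 ]), [np.float64(0.009391723616481145), np.float64(0.0016969011428086842), np.float64(0.010601840549928514)]) [ 0.6657 -0.1317  0.0235]
caddyTR (array([0.6241, 0.1181, 0.0223]), [np.float64(0.0012759140823935292), np.float64(0.004638742945666639), np.float64(0.004595481316389133)]) [0.6235 0.1177 0.0285]
block ridge [[ 0.5743  0.0024  0.063 ]
 [ 0.6079  0.0073  0.063 ]
 [ 0.6226 -0.0957  0.063 ]
 [ 0.5925 -0.0996  0.063 ]]
tin top [[ 0.4959 -0.0779  0.146 ]
 [ 0.545  -0.0688  0.146 ]
 [ 0.5575 -0.1285  0.146 ]
 [ 0.5072 -0.1378  0.146 ]]
```

Converted, -20 cm / 80 = -0.25, -9.7 cm / 80 = -0.1213.

Call:
servo_tool(moves=[[0.025,-0.05,0,0],[0.05,-0.1,0,0],[0.0588,-0.1213,0,0],[0.0588,-0.1213,-0.025,0],[0.0588,-0.1213,-0.0625,0],[0.0588,-0.1213,-0.1,0],[0.0588,-0.1213,-0.1375,0],[0.0588,-0.1213,-0.175,0],[0.0588,-0.1213,-0.2,0],[0.0588,-0.1213,-0.225,0],[0.0588,-0.1213,-0.2375,0],[0.0588,-0.1213,-0.25,0],[0.0588,-0.1213,-0.25,0]])

```text
time: 11.5
ee_pos: [0.5263, -0.1035, 0.1203]
tcp_rot: [179.7, 0.9, 100.5]
wrist_force: [0.1, 0.3, -0.5]
opening: 0.0854
grasp_force: 0.0
```

```bash
python3 - <<'E'
from h import *
o,a=snap('side','d2.png'); _,b=snap('wrist','w4.png'); s=camera('scene')
im=np.hstack([cv2.resize(a[120:300,150:390],(400,300)),cv2.resize(b,(400,300))]); im=np.vstack([im,np.hstack([cv2.resize(s[120:330,140:420],(400,300)),0*im[:,:400]])])
cv2.imwrite('pics/m1.png',im[:,:,::-1]); print(o['ee_pos'],o['tcp_rot'])
E
```

```text
[ 0.52630893 -0.10348111  0.12025138] [179.69368956   0.93257352 100.52834541]
```

View pics/m1.png

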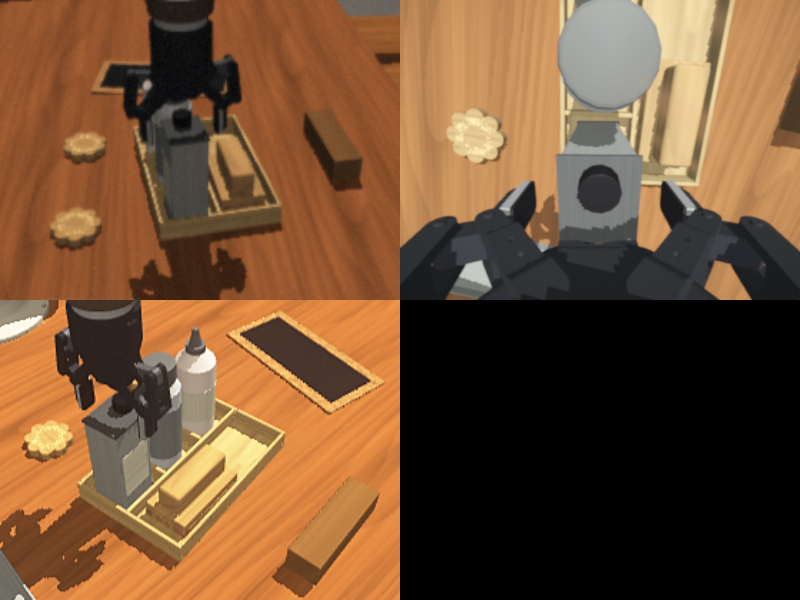

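The fingers straddle the tin centrally. Descend and grip.

Converted, -2.2 cm / 80 = -0.0275, -2 cm / 80 = -0.025.

Call:
servo_tool(moves=[[0,0,-0.0125,0],[0,0,-0.025,0],[0,0,-0.0275,0],[0,0,-0.0275,0]])

```text
time: 11.98
ee_pos: [0.5263, -0.1035, 0.0984]
tcp_rot: [179.7, 0.9, 100.5]
wrist_force: [-0.7, 0.6, 0.1]
opening: 0.0853
grasp_force: 0.0
```

Call:
servo_tool(moves=[[0,0,0,0],[0,0,0,0],[0,0,0,0],[0,0,0,0],[0,0,0,0],[0,0,0,0],[0,0,0,0],[0,0,0,0]], claw=1, force=50)

```text
time: 12.65
ee_pos: [0.5272, -0.1037, 0.1003]
tcp_rot: [179.5, 1.0, 100.5]
wrist_force: [-0.1, -0.2, 6.1]
opening: 0.0496
grasp_force: 52.9
```

Converted, -24.5 cm / 80 = -0.3063, 5.5 cm / 80 = 0.0688.

Call:
servo_tool(moves=[[0,0,0.0063,0],[0,0,0.0188,0],[0,0,0.0375,0],[0,0,0.0563,0],[0,0,0.075,0],[0.0038,-0.0188,0.075,0],[0.0125,-0.05,0.075,0],[0.02,-0.0875,0.075,0],[0.0275,-0.125,0.075,0],[0.0363,-0.1625,0.075,0],[0.045,-0.2,0.075,0],[0.0538,-0.2375,0.075,0],[0.0613,-0.275,0.075,0],[0.0663,-0.2963,0.075,0],[0.0688,-0.3063,0.075,0],[0.0688,-0.3063,0.075,0],[0.0688,-0.3063,0.0563,0],[0.0688,-0.3063,0.0375,0],[0.0688,-0.3063,0.025,0],[0.0688,-0.3063,0.025,0]])

```text
time: 14.32
ee_pos: [0.5809, -0.3468, 0.1172]
tcp_rot: [179.8, 0.8, 100.5]
wrist_force: [-0.4, 0.1, -2.8]
opening: 0.0495
grasp_force: 52.5
```

```bash
python3 - <<'E'
from h import *
o=get_obs();a=camera('side'); s=camera('scene')
im=np.hstack([cv2.resize(a[200:410,110:390],(400,300)),cv2.resize(s[180:420,0:320],(400,300))]); 
cv2.imwrite('pics/m2.png',im[:,:,::-1]); print(o['ee_pos'],o['tcp_rot'],o['wrist_force'],o['q'])
E
```

```text
[ 0.58092323 -0.34684639  0.11722918] [179.76197147   0.81745512 100.5425019 ] [-0.40608203  0.05521315 -2.826171  ] [-30.64667483  21.09273758  16.5100292   84.69981463  -0.45839323
  48.8062551 ]
```

View pics/m2.png

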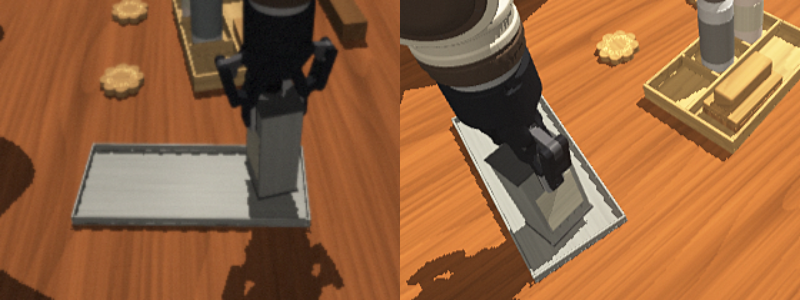

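The tin hangs inside the tray's far end. Lower gently.

Converted, -2 cm / 80 = -0.025, -1.9 cm / 80 = -0.0238.

Call:
servo_tool(moves=[[0,0,-0.01,0],[0,0,-0.0175,0],[0,0,-0.0213,0],[0,0,-0.0238,0],[0,0,-0.025,0],[0,0,-0.025,0]])

```text
time: 14.92
ee_pos: [0.5818, -0.3486, 0.0995]
tcp_rot: [179.6, 1.0, 100.5]
wrist_force: [0.7, 0.2, -3.7]
opening: 0.0495
grasp_force: 52.8
```

Converted, -0.3 cm / 80 = -0.0038, -0.2 cm / 80 = -0.0025.

Call:
servo_tool(moves=[[0,0,-0.0013,0],[0,0,-0.0025,0],[0,0,-0.0038,0],[0,0,-0.0038,0]])

```text
time: 15.25
ee_pos: [0.582, -0.3487, 0.0974]
tcp_rot: [179.6, 1.0, 100.5]
wrist_force: [-1.7, 0.3, 1.4]
opening: 0.0495
grasp_force: 53.2
```

Converted, 9 cm / 80 = 0.1125, 6 cm / 80 = 0.075.

Call:
servo_tool(moves=[[0,0,0,0],[0,0,0,0],[0,0,0,0],[0,0,0,0],[0,0,0,0],[0,0,0,0],[0,0,0.0125,0],[0,0,0.0375,0],[0,0,0.075,0],[0,0,0.1125,0]], claw=0)

```text
time: 16.08
ee_pos: [0.5814, -0.3483, 0.1878]
tcp_rot: [179.6, 0.9, 100.5]
wrist_force: [0.9, -0.7, 0.2]
opening: 0.0852
grasp_force: 0.0
```

Converted, 32.7 cm / 80 = 0.4088, 31 cm / 80 = 0.3875.

Call:
servo_tool(moves=[[0,0,0.0375,0],[0,0,0.0688,0],[-0.0125,0.05,0.0688,0],[-0.02,0.1,0.0688,0],[-0.03,0.15,0.0688,0],[-0.04,0.2,0.0688,0],[-0.05,0.25,0.0688,0],[-0.06,0.3,0.0688,0],[-0.07,0.35,0.0688,0],[-0.08,0.3875,0.0688,0],[-0.0825,0.4088,0.0688,0],[-0.0825,0.4088,0.0688,0],[-0.0825,0.4088,0.05,0],[-0.0825,0.4088,0.025,0],[-0.0825,0.4088,0,0],[-0.0825,0.4088,-0.025,0],[-0.0825,0.4088,-0.05,0],[-0.0825,0.4088,-0.0563,0],[-0.0825,0.4088,-0.0563,0]])

```text
time: 17.67
ee_pos: [0.5153, -0.0222, 0.1408]
tcp_rot: [179.7, 1.0, 100.4]
wrist_force: [-1.5, 0.3, 0.4]
opening: 0.085
grasp_force: 0.0
```

```bash
python3 - <<'E'
from h import *
o=get_obs();a=camera('side'); s=camera('wrist')
im=np.hstack([cv2.resize(a[100:385,110:390],(400,400)),cv2.resize(s,(400,400))]); 
cv2.imwrite('pics/m3.png',im[:,:,::-1]); print(o['ee_pos'],o['tcp_rot'],o['wrist_force'],o['q'])
E
```

```text
[ 0.51528782 -0.02220616  0.14081624] [179.71845202   0.96153809 100.44860576] [-1.53754088  0.29482466  0.39110628] [-1.98226303 -1.06694244 -6.1447188  84.44024503 -0.87836902 77.56307412]
```

View pics/m3.png

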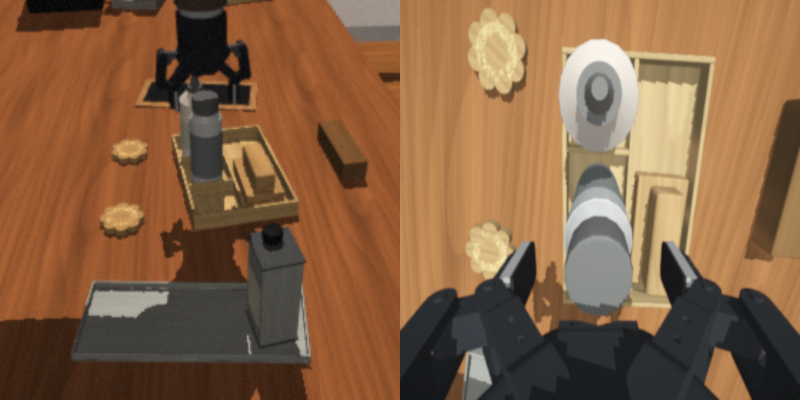

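The tin stands in the tray and the can is centred between the fingers (x≈599 of 598). Descend and grip.

Converted, -3.2 cm / 80 = -0.04, -2.8 cm / 80 = -0.035.

Call:
servo_tool(moves=[[0,0,-0.0125,0],[0,0,-0.025,0],[0,0,-0.035,0],[0,0,-0.04,0],[0,0,-0.04,0]])

```text
time: 18.18
ee_pos: [0.5152, -0.0216, 0.1082]
tcp_rot: [179.7, 1.0, 100.5]
wrist_force: [-0.7, 0.2, -0.1]
opening: 0.0857
grasp_force: 0.0
```

Call:
servo_tool(moves=[[0,0,0,0],[0,0,0,0],[0,0,0,0],[0,0,0,0],[0,0,0,0],[0,0,0,0],[0,0,0,0],[0,0,0,0]], claw=1, force=50)

```text
time: 18.85
ee_pos: [0.5162, -0.0217, 0.1105]
tcp_rot: [179.5, 1.0, 100.5]
wrist_force: [-1.7, 0.1, 6.5]
opening: 0.0527
grasp_force: 53.4
```

Converted, -31.6 cm / 80 = -0.395, -2.9 cm / 80 = -0.0363.

Call:
servo_tool(moves=[[0,0,0.0063,0],[0,0,0.0188,0],[0,0,0.0375,0],[0,0,0.0563,0],[0,0,0.075,0],[-0.0013,-0.0188,0.075,0],[-0.005,-0.05,0.075,0],[-0.0088,-0.0938,0.075,0],[-0.0125,-0.1375,0.075,0],[-0.0163,-0.1813,0.075,0],[-0.02,-0.225,0.075,0],[-0.0238,-0.2688,0.075,0],[-0.0288,-0.3125,0.075,0],[-0.0325,-0.35,0.075,0],[-0.035,-0.3813,0.075,0],[-0.0363,-0.395,0.075,0],[-0.0363,-0.395,0.075,0],[-0.0363,-0.395,0.0563,0],[-0.0363,-0.395,0.0375,0],[-0.0363,-0.395,0.025,0]])

```text
time: 20.52
ee_pos: [0.4869, -0.3364, 0.1286]
tcp_rot: [179.6, 0.9, 100.5]
wrist_force: [-0.0, 0.6, -3.0]
opening: 0.0527
grasp_force: 53.0
```

Converted, -2.3 cm / 80 = -0.0288, -2.2 cm / 80 = -0.0275.

Call:
servo_tool(moves=[[0,0,0,0],[0,0,-0.01,0],[0,0,-0.0175,0],[0,0,-0.0225,0],[0,0,-0.025,0],[0,0,-0.0263,0],[0,0,-0.0275,0],[0,0,-0.0288,0],[0,0,-0.0288,0]])

```text
time: 21.27
ee_pos: [0.487, -0.3378, 0.1076]
tcp_rot: [179.6, 1.0, 100.5]
wrist_force: [-0.5, 1.0, 2.8]
opening: 0.0529
grasp_force: 53.4
```

Converted, 13 cm / 80 = 0.1625, 12 cm / 80 = 0.15.

Call:
servo_tool(moves=[[0,0,0,0],[0,0,0,0],[0,0,0,0],[0,0,0,0],[0,0,0,0],[0,0,0.0125,0],[0,0,0.0375,0],[0,0,0.075,0],[0,0,0.1125,0],[0,0,0.15,0],[0,0,0.1625,0]], claw=0.2)

```text
time: 22.18
ee_pos: [0.4875, -0.3381, 0.2423]
tcp_rot: [179.3, 1.2, 100.5]
wrist_force: [0.4, -0.2, 0.7]
opening: 0.0683
grasp_force: 0.0
```

Converted, 39.6 cm / 80 = 0.495, 1.2 cm / 80 = 0.015.

Call:
servo_tool(moves=[[0,0.0375,0,0],[0.0025,0.0875,0,0],[0.005,0.1375,0,0],[0.0075,0.1875,0,0],[0.01,0.2375,0,0],[0.0125,0.2875,0,0],[0.015,0.3375,0,0],[0.0175,0.3875,0,0],[0.0188,0.4375,0,0],[0.0188,0.475,0,0],[0.0188,0.495,0,0],[0.0188,0.495,0,0],[0.0188,0.495,-0.025,0],[0.0188,0.495,-0.05,0],[0.0188,0.495,-0.075,0],[0.0188,0.495,-0.0938,0],[0.0188,0.495,-0.1063,0],[0.0188,0.495,-0.1125,0],[0.0188,0.495,-0.1125,0]], claw=0)

```text
time: 23.77
ee_pos: [0.5015, 0.0579, 0.146]
tcp_rot: [179.7, 1.0, 100.4]
wrist_force: [0.5, -0.3, -0.3]
opening: 0.0856
grasp_force: 0.0
```

```bash
python3 - <<'E'
from h import *
o=get_obs();a=camera('side'); s=camera('wrist'); cv2.imwrite('pics/w5.png',s[:,:,::-1])
im=np.hstack([cv2.resize(a[100:385,110:390],(400,400)),cv2.resize(s,(400,400))]); 
cv2.imwrite('pics/m4.png',im[:,:,::-1]); print(o['ee_pos'],o['tcp_rot'],o['wrist_force'],o['q'])
E
```

```text
[0.50153844 0.05789046 0.14604642] [179.66335777   0.97950507 100.44825048] [ 0.49737536 -0.33439756 -0.2996462 ] [ 7.12523211 -2.47392176 -6.94044263 85.14057346 -0.95832492 86.67081806]
```

View pics/m4.png

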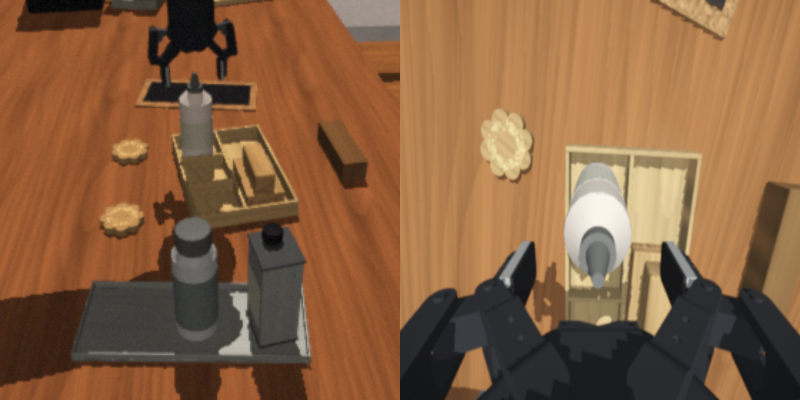

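The can and tin stand upright in the tray and the bottle is centred between the fingers. Descend.

Call:
servo_tool(moves=[[0,0,-0.0125,0],[0,0,-0.025,0],[0,0,-0.0375,0],[0,0,-0.0438,0],[0,0,-0.0463,0],[0,0,-0.0475,0],[0,0,-0.0475,0]])

```text
time: 24.45
ee_pos: [0.5018, 0.0584, 0.1086]
tcp_rot: [179.6, 1.0, 100.5]
wrist_force: [-0.7, 0.4, -0.9]
opening: 0.0855
grasp_force: 0.0
```

Call:
servo_tool(moves=[[0,0,0,0],[0,0,0,0],[0,0,0,0],[0,0,0,0],[0,0,0,0],[0,0,0,0],[0,0,0,0],[0,0,0,0]], claw=1, force=50)

```text
time: 25.12
ee_pos: [0.5022, 0.0584, 0.1096]
tcp_rot: [179.5, 1.0, 100.5]
wrist_force: [-2.0, -1.0, 5.2]
opening: 0.056
grasp_force: 53.3
```

Converted, -38.6 cm / 80 = -0.4825, -37.6 cm / 80 = -0.47.

Call:
servo_tool(moves=[[0,0,0.005,0],[0,0,0.015,0],[0,0,0.03,0],[0,0,0.045,0],[0,0,0.0625,0],[0,0,0.075,0],[-0.0038,-0.0188,0.075,0],[-0.0125,-0.05,0.075,0],[-0.025,-0.0938,0.075,0],[-0.0375,-0.1375,0.075,0],[-0.05,-0.1813,0.075,0],[-0.0625,-0.225,0.075,0],[-0.075,-0.2688,0.075,0],[-0.0875,-0.3125,0.075,0],[-0.1,-0.3563,0.075,0],[-0.1125,-0.4,0.075,0],[-0.125,-0.4438,0.075,0],[-0.1325,-0.47,0.075,0],[-0.1363,-0.4825,0.075,0],[-0.1363,-0.4825,0.075,0]])

```text
time: 26.78
ee_pos: [0.3923, -0.3294, 0.169]
tcp_rot: [179.6, 1.0, 100.3]
wrist_force: [0.7, 0.7, -3.2]
opening: 0.0561
grasp_force: 54.0
```

Call:
servo_tool(moves=[[0,0,-0.0188,0],[0,0,-0.0375,0],[0,0,-0.05,0],[0,0,-0.06,0],[0,0,-0.0675,0],[0,0,-0.0725,0],[0,0,-0.075,0],[0,0,-0.0763,0],[0,0,-0.0775,0],[0,0,-0.0788,0],[0,0,-0.0788,0]])

```text
time: 27.7
ee_pos: [0.3931, -0.328, 0.1066]
tcp_rot: [179.5, 1.1, 100.5]
wrist_force: [-1.3, 0.2, 1.9]
opening: 0.0559
grasp_force: 54.4
```

```bash
python3 - <<'E'
from h import *
o=get_obs();a=camera('side'); s=camera('scene')
im=np.hstack([cv2.resize(a[200:410,110:390],(400,300)),cv2.resize(s[180:420,0:320],(400,300))]); 
cv2.imwrite('pics/m5.png',im[:,:,::-1]); print(o['ee_pos'],o['tcp_rot'],o['wrist_force'],o['q'])
E
```

```text
[ 0.39313139 -0.32798858  0.10663876] [179.54828683   1.05652942 100.4713999 ] [-1.31338352  0.22728141  1.93307147] [-39.65411639  -1.97147476 -10.80491976  80.066112    -0.33062776
  39.86714361]
```

View pics/m5.png

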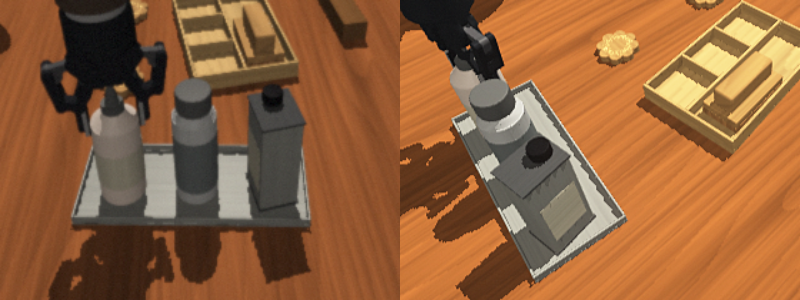

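All three stand in the tray. Release and go look at the block.

Call:
servo_tool(moves=[[0,0,0,0],[0,0,0,0],[0,0,0,0],[0,0,0,0],[0,0,0,0],[0,0,0.0125,0],[0,0,0.0375,0],[0,0,0.075,0],[0,0,0.1125,0],[0,0,0.15,0],[0,0,0.175,0]], claw=0.2)

```text
time: 28.72
ee_pos: [0.3931, -0.3277, 0.2495]
tcp_rot: [179.5, 1.1, 100.5]
wrist_force: [0.4, -0.0, -0.2]
opening: 0.0681
grasp_force: 0.0
```

Call:
servo_tool(moves=[[0.025,0.0375,0.0125,0],[0.05,0.0813,0.025,0],[0.075,0.125,0.0313,0],[0.1,0.1688,0.0313,0],[0.125,0.2125,0.0313,0],[0.15,0.25,0.0313,0],[0.175,0.2875,0.0313,0],[0.2,0.325,0.0313,0],[0.225,0.3625,0.0313,0],[0.2338,0.3725,0.0313,0],[0.2338,0.3725,0.0313,0],[0.2338,0.3725,0.0313,0],[0.2338,0.3725,0.0313,0]], claw=0)

```text
time: 29.8
ee_pos: [0.5794, -0.0304, 0.2712]
tcp_rot: [179.6, 1.0, 100.4]
wrist_force: [0.1, 0.9, 0.4]
opening: 0.0857
grasp_force: 0.0
```

```bash
python3 - <<'E'
from h import *
import pickle
o,_=snap('wrist','w6.png'); pickle.dump(o,open('o6.pkl','wb')); snap('scene','s6.png');print(o['ee_pos'],o['tcp_rot'],o['q'],o['time'])
E
```

```text
[ 0.57943703 -0.03039496  0.27115803] [179.5902058    0.999166   100.44768749] [-2.56996871  9.73949477 19.82051258 99.45662596 -0.88114274 76.97396919] 29.8
```

View pics/w6.png

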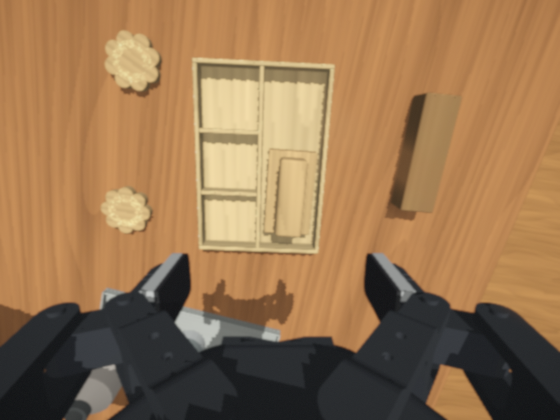

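Block ridge about (279,157), (306,158), (302,237), (276,236). Base about (269,149), (317,151), (311,238), (264,236). Caddy rim (193,59), (333,66), (319,253), (199,250).

```bash
python3 - <<'E'
from h import *
import pickle
np.set_printoptions(precision=4,suppress=True)
o=pickle.load(open('o6.pkl','rb'))
def q(nm,px,z):
    C=atz('wrist',px,z,o); v=(C[0]-C[3]+C[1]-C[2])[:2]
    print(nm,C.mean(0),'yaw',np.degrees(np.arctan2(-v[0],v[1])),'sz',np.linalg.norm(C[1]-C[0]),np.linalg.norm(C[2]-C[1]))
q('ridge',[[279,157],[306,158],[302,237],[276,236]],.063)
q('base',[[269,149],[317,151],[311,238],[264,236]],.03)
q('caddy',[[193,59],[333,66],[319,253],[199,250]],.03)
im=cv2.imread('pics/w6.png'); s=cv2.imread('pics/s6.png')
a=cv2.resize(im[130:260,240:340],(400,520),interpolation=2); b=cv2.resize(s[110:210,280:420],(400,286),interpolation=2)
c=np.zeros((520,800,3),np.uint8); c[:,:400]=a; c[:286,400:]=b; cv2.imwrite('pics/z6.png',c)
E
```

```text
ridge [ 0.6013 -0.0465  0.063 ] yaw 8.715890775662714 sz 0.032322728115032805 0.10137641496848762
base [ 0.6031 -0.0502  0.03  ] yaw 7.627388429313928 sz 0.06245229910730059 0.12154036634647428
caddy [ 0.5575 -0.0175  0.03  ] yaw 8.280681482840922 sz 0.167755763756425 0.24552752104457856
```

View pics/z6.png

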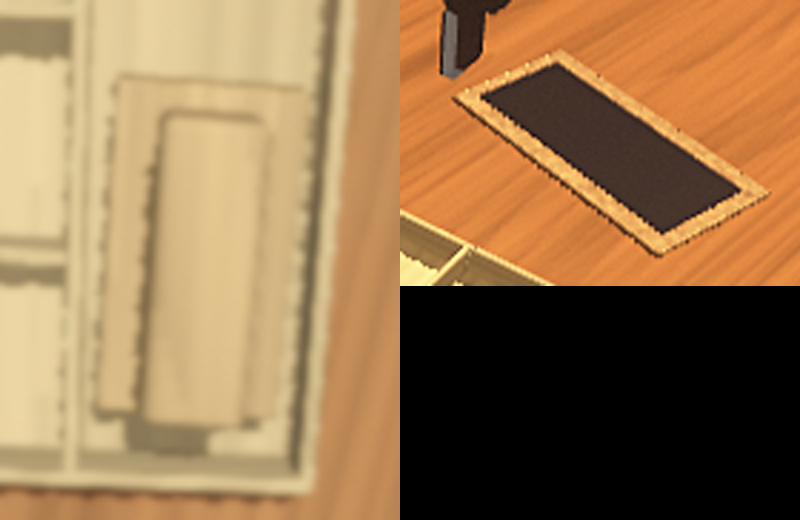

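Converted, -23.3 cm / 80 = -0.2913, 2.2 cm / 80 = 0.0275, -0.035 rad / 6.2832 = -0.0056.

Call:
servo_tool(moves=[[0.0125,-0.0125,0,-0.0056],[0.0275,-0.0225,0,-0.0056],[0.0275,-0.0225,-0.0375,-0.0056],[0.0275,-0.0225,-0.075,-0.0056],[0.0275,-0.0225,-0.1125,-0.0056],[0.0275,-0.0225,-0.15,-0.0056],[0.0275,-0.0225,-0.1875,-0.0056],[0.0275,-0.0225,-0.2188,-0.0056],[0.0275,-0.0225,-0.2438,-0.0056],[0.0275,-0.0225,-0.2625,-0.0056],[0.0275,-0.0225,-0.275,-0.0056],[0.0275,-0.0225,-0.285,-0.0056],[0.0275,-0.0225,-0.2913,-0.0056],[0.0275,-0.0225,-0.2913,-0.0056]])

```text
time: 31.07
ee_pos: [0.6016, -0.0479, 0.0373]
tcp_rot: [179.6, 1.0, 98.4]
wrist_force: [0.4, 1.1, 0.4]
opening: 0.0855
grasp_force: 0.0
```

Call:
servo_tool(moves=[[0,0,0,0],[0,0,0,0],[0,0,0,0],[0,0,0,0],[0,0,0,0],[0,0,0,0],[0,0,0,0],[0,0,0,0],[0,0,0,0],[0,0,0,0]], claw=1, force=50)

```text
time: 31.9
ee_pos: [0.6023, -0.0476, 0.0386]
tcp_rot: [179.5, 1.0, 98.5]
wrist_force: [0.2, 0.2, 5.8]
opening: 0.0333
grasp_force: 50.1
```

The block is gripped on its ridge. Lift it and look at the mat from above.

Converted, 22 cm / 80 = 0.275, 21 cm / 80 = 0.2625.

Call:
servo_tool(moves=[[0,0,0.0063,0],[0,0,0.0188,0],[0,0,0.0375,0],[0,0,0.0625,0],[0,0,0.0875,0],[-0.0063,0.0188,0.1125,0],[-0.0188,0.05,0.1375,0],[-0.0313,0.0875,0.1625,0],[-0.0438,0.125,0.1875,0],[-0.0563,0.1625,0.2125,0],[-0.0688,0.2,0.225,0],[-0.0813,0.2375,0.225,0],[-0.0938,0.2625,0.225,0],[-0.1,0.275,0.225,0],[-0.1,0.275,0.225,0],[-0.1,0.275,0.225,0]])

```text
time: 33.23
ee_pos: [0.5218, 0.1724, 0.2179]
tcp_rot: [179.6, 1.0, 98.5]
wrist_force: [-0.8, -0.1, -2.1]
opening: 0.0332
grasp_force: 49.5
```

```bash
python3 - <<'E'
from h import *
import pickle
o,_=snap('wrist','w7.png'); pickle.dump(o,open('o7.pkl','wb')); print(o['ee_pos'],o['tcp_rot'],o['q'],o['wrist_force'])
E
```

```text
[0.52178462 0.17240098 0.21789391] [179.593419     1.00013709  98.53565556] [ 18.83188975   4.40867728   7.97319911  93.34320173  -1.05668751
 100.29064459] [-0.82127741 -0.0704051  -2.08895712]
```

View pics/w7.png

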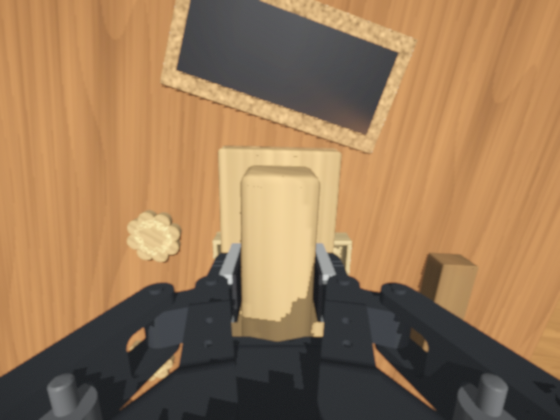

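Mat corners: near-left (163,84), near-right (373,152), far-right (413,40). Sheet corners: (177,70), (361,135), (400,53). The held block's front base edge runs from (220,148) to (340,153).

```bash
python3 - <<'E'
from h import *
import pickle
from scipy.optimize import least_squares
np.set_printoptions(precision=4,suppress=True)
o=pickle.load(open('o7.pkl','rb'))
def fit(views):
    def res(p):
        c,s=np.cos(p[2]),np.sin(p[2]); r=[]
        for n,L in views:
            X=np.array([[p[0]+c*a-s*b,p[1]+s*a+c*b,z] for _,_,a,b,z in L])
            r.append((proj(n,X,o)-np.array([l[:2] for l in L])).ravel()*(1 if n=='wrist' else 1))
        return np.concatenate(r)
    f=least_squares(res,[.517,.303,-.1],x_scale=[.01,.01,.1]); return f.x[:2],np.degrees(f.x[2]),np.abs(f.fun).max()
m,sh=(.13,.065,.004),(.115,.0465,.0055)
def P(px,d,sx,sy): return (*px,sx*d[0],sy*d[1],d[2])
W=[P((163,84),m,-1,-1),P((373,152),m,1,-1),P((413,40),m,1,1),P((177,70),sh,-1,-1),P((361,135),sh,1,-1),P((400,53),sh,1,1)]
S=[P((298.6,144.3),m,-1,-1),P((336,127.9),m,-1,1),P((409.2,177.6),m,1,1),P((371,199.6),m,1,-1),P((308.4,144),sh,-1,-1),P((335.3,132.4),sh,-1,1),P((399.7,176.2),sh,1,1),P((372,191.6),sh,1,-1)]
print('wrist',fit([('wrist',W)]));print('scene',fit([('scene',S)]));print('both',fit([('wrist',W),('scene',S)]))
t=o['ee_pos']; Rt=R.from_euler('xyz',o['tcp_rot'],degrees=True).as_matrix()
B=atz('wrist',[[220,148],[340,153]],t[2]-.0086,o); print('front edge in tool',(B-t)@Rt)
G=atz('wrist',[[248,168],[314,168]],t[2]+.0244,o); print('ridge front',(G-t)@Rt)
E
```

```text
wrist (array([0.5133, 0.3082]), np.float64(-9.162749756387372), np.float64(4.95284583011528))
scene (array([0.5176, 0.3058]), np.float64(-9.28096996778833), np.float64(0.9319026663350201))
both (array([0.514 , 0.3082]), np.float64(-9.232673434695716), np.float64(5.466779591535271))
front edge in tool [[ 0.0578 -0.0286  0.0074]
 [ 0.0553  0.0326  0.0079]]
ridge front [[ 0.0519 -0.0114 -0.0254]
 [ 0.0519  0.0153 -0.0252]]
```

Converted, 13.3 cm / 80 = 0.1663, -12 cm / 80 = -0.15, 1.262 rad / 6.2832 = 0.2009.

Call:
servo_tool(moves=[[0,0.025,0,0.0159],[0,0.05,0,0.0318],[-0.0025,0.075,0,0.0509],[-0.0038,0.1,0,0.07],[-0.005,0.125,0,0.0891],[-0.0063,0.15,-0.025,0.1082],[-0.0063,0.1663,-0.05,0.1273],[-0.0063,0.1663,-0.075,0.1464],[-0.0063,0.1663,-0.1,0.1655],[-0.0063,0.1663,-0.125,0.1814],[-0.0063,0.1663,-0.15,0.1942],[-0.0063,0.1663,-0.15,0.2009],[-0.0063,0.1663,-0.15,0.2009],[-0.0063,0.1663,-0.15,0.2009]])

```text
time: 34.45
ee_pos: [0.5176, 0.3044, 0.0978]
tcp_rot: [179.6, 1.0, 170.6]
wrist_force: [0.1, -0.1, -1.4]
opening: 0.0334
grasp_force: 49.6
```

```bash
python3 - <<'E'
from h import *
import pickle
o,w=snap('wrist','w8.png'); pickle.dump(o,open('o8.pkl','wb')); s=camera('scene'); d=camera('side'); print(o['ee_pos'],o['tcp_rot'],o['q'],o['wrist_force'])
im=np.vstack([np.hstack([w,np.zeros((420,240,3),np.uint8)]),np.zeros((180,800,3),np.uint8)])
im[420:,:252]=cv2.resize(s[105:205,280:420],(252,180),interpolation=2)
im[420:,260:570]=cv2.resize(d[130:190,195:298],(310,180),interpolation=2)
cv2.imwrite('pics/m8.png',im[:,:,::-1])
E
```

```text
[0.51760181 0.30440916 0.09779687] [179.60221466   0.98192768 170.60286801] [30.61542928 10.27591221  1.18375979 79.90001608 -0.32662875 40.00627979] [ 0.13848074 -0.10360261 -1.39209916]
```

View pics/m8.png

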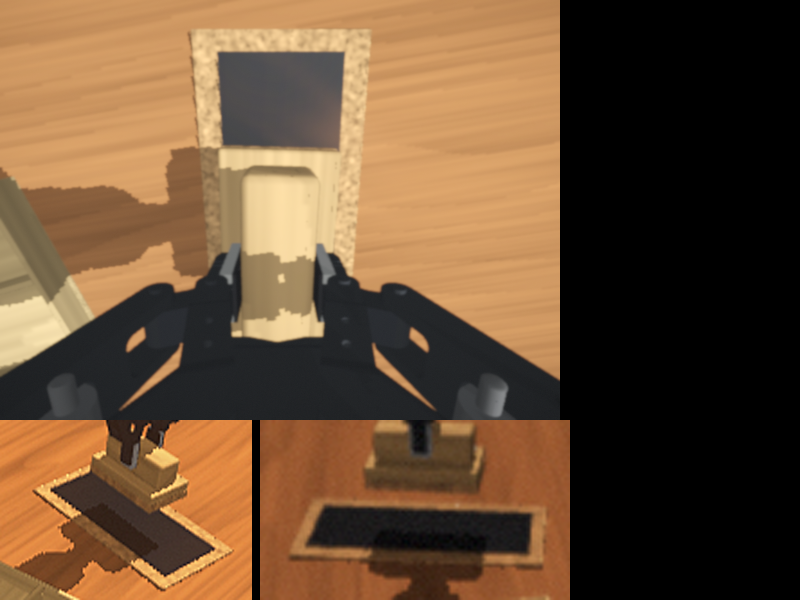

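Aligned: sheet end corners (219,53) and (343,53), mat end corners (190,31) and (371,31), block end (219,149) to (339,151).

```bash
python3 - <<'E'
from h import *
import pickle
np.set_printoptions(precision=4,suppress=True)
o=pickle.load(open('o8.pkl','rb')); t=o['ee_pos']; Rt=R.from_euler('xyz',o['tcp_rot'],degrees=True).as_matrix()
for nm,px,z in [('sheet',[[219,53],[343,53],[341,120],[221,120]],.0055),('mat',[[190,31],[371,31],[208,250],[353,250]],.004),('block',[[219,149],[339,151]],t[2]-.0086),('ridge',[[248,168],[314,168]],t[2]+.0244)]:
    X=atz('wrist',px,z,o); print(nm,(X-t)@R.from_euler('xyz',[180,0,170.6],degrees=True).as_matrix(),X[:,:2].tolist())
E
```

```text
sheet [[ 0.1184 -0.0411  0.0923]
 [ 0.1185  0.049   0.0923]
 [ 0.0718  0.0504  0.0923]
 [ 0.0719 -0.0422  0.0923]] [[0.39409451177003346, 0.28317782105743966], [0.40873752613824166, 0.3720857262883701], [0.4549560535764033, 0.36584915975647303], [0.43980007623541534, 0.2745197517513756]]
mat [[ 0.1329 -0.0613  0.0938]
 [ 0.133   0.0686  0.0938]
 [-0.0376 -0.0598  0.0938]
 [-0.038   0.068   0.0938]] [[0.37648809066459, 0.2656038664736304], [0.3975488337952484, 0.39377335986899803], [0.5448928929358531, 0.2392330608205769], [0.5661886984994349, 0.36533696262495774]]
block [[ 0.0566 -0.029   0.0086]
 [ 0.0556  0.0321  0.0086]] [[0.4569873917655207, 0.2850055434389833], [0.46802005754222054, 0.3451446549760122]]
ridge [[ 0.0517 -0.0115 -0.0244]
 [ 0.0517  0.0152 -0.0244]] [[0.4646994745441291, 0.30152781989794064], [0.46909465674569767, 0.3278551963034397]]
```

Converted, -5.9 cm / 80 = -0.0738, -5.7 cm / 80 = -0.0713.

Call:
servo_tool(moves=[[-0.0019,0.0019,-0.0063,0],[-0.0035,0.0035,-0.0188,0],[-0.0035,0.0035,-0.0313,0],[-0.0035,0.0035,-0.0438,0],[-0.0035,0.0035,-0.0563,0],[-0.0035,0.0035,-0.0638,0],[-0.0035,0.0035,-0.0688,0],[-0.0035,0.0035,-0.0713,0],[-0.0035,0.0035,-0.0725,0],[-0.0035,0.0035,-0.0738,0],[-0.0035,0.0035,-0.0738,0]])

```text
time: 35.52
ee_pos: [0.5143, 0.3083, 0.0389]
tcp_rot: [179.6, 1.0, 170.8]
wrist_force: [0.5, 0.3, -2.3]
opening: 0.0334
grasp_force: 49.7
```

Converted, -0.2 cm / 80 = -0.0025, -0.15 cm / 80 = -0.0019.

Call:
servo_tool(moves=[[0,0,-0.0006,0],[0,0,-0.0013,0],[0,0,-0.0019,0],[0,0,-0.0025,0],[0,0,-0.0025,0]])

```text
time: 35.93
ee_pos: [0.5144, 0.3084, 0.038]
tcp_rot: [179.5, 1.0, 170.8]
wrist_force: [-3.5, -0.0, 7.6]
opening: 0.0331
grasp_force: 51.0
```

Converted, 21 cm / 80 = 0.2625, 19 cm / 80 = 0.2375.

Call:
servo_tool(moves=[[0,0,0,0],[0,0,0,0],[0,0,0,0],[0,0,0,0],[0,0,0,0],[0,0,0,0],[0,0,0.0063,0],[0,0,0.025,0],[0,0,0.05,0],[0,0,0.0875,0],[0,0,0.125,0],[0,0,0.1625,0],[0,0,0.2,0],[0,0,0.2375,0],[0,0,0.2625,0],[0,0,0.2625,0],[0,0,0.2625,0]], claw=0)

```text
time: 37.35
ee_pos: [0.5145, 0.3085, 0.2482]
tcp_rot: [179.5, 1.1, 170.8]
wrist_force: [-0.2, -0.9, -1.1]
opening: 0.0857
grasp_force: 0.0
```

```bash
python3 - <<'E'
from h import *
import pickle
o,w=snap('wrist','w9.png'); pickle.dump(o,open('o9.pkl','wb')); print(o['ee_pos'],o['tcp_rot'])
d=camera('side')
im=np.zeros((420,800,3),np.uint8); im[:,:560]=w; im[:210,560:]=cv2.resize(d[140:390,150:390],(240,210)); cv2.imwrite('pics/m9.png',im[:,:,::-1])
E
```

```text
[0.51454027 0.30848316 0.24818103] [179.49474511   1.09585514 170.78059146]
```

View pics/m9.png

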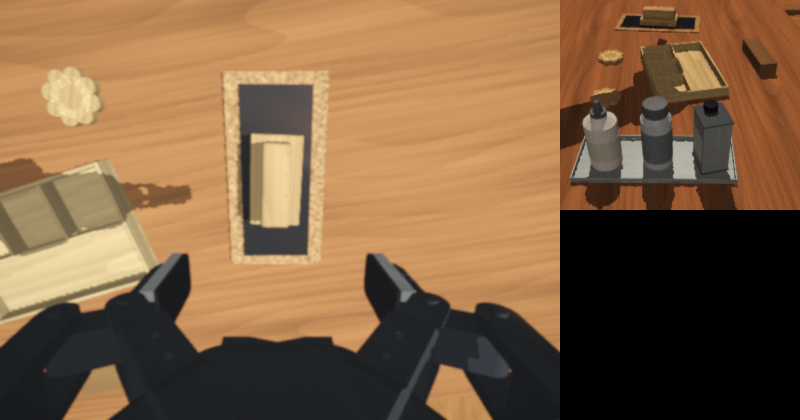

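The block lies along the sheet and looks central. Sheet (239,85), (313,85), (308,255), (244,255); block base about (250,134), (303,136), (301,229), (250,226). The containers stand in the tray. A numeric check follows (all 14 views used).

```bash
python3 - <<'E'
from h import *
import pickle
np.set_printoptions(precision=4,suppress=True)
o=pickle.load(open('o9.pkl','rb')); t=o['ee_pos']; M=R.from_euler('xyz',[180,0,170.78],degrees=True).as_matrix()
for nm,px,z in [('sheet',[[239,85],[313,85],[308,255],[244,255]],.0055),('block',[[250,134],[303,136],[301,229],[250,227]],.0295)]:
    X=(atz('wrist',px,z,o)-t)@M; print(nm,X[:,:2].tolist(),X.mean(0))
E
```

```text
sheet [[0.11447590855546241, -0.04424576386948494], [0.11451977924602973, 0.046554169313679436], [-0.11373539506437474, 0.047161473149319684], [-0.11334057268138287, -0.045510859332025394]] [0.0005 0.001  0.2427]
block [[0.05705537541754504, -0.03034685951738063], [0.054670825280800146, 0.03348713787402496], [-0.06469778568891556, 0.03379348687606374], [-0.06166389193982101, -0.03350831095940477]] [-0.0037  0.0009  0.2187]
```

Block within about 2–3 mm of centre and aligned. Now return the bottle.

Converted, -63.65 cm / 80 = -0.7956, -12.1 cm / 80 = -0.1513, -1.227 rad / 6.2832 = -0.1953.

Call:
servo_tool(moves=[[0,-0.0375,0,-0.0095],[-0.0088,-0.0875,0,-0.0239],[-0.0175,-0.1375,0,-0.0398],[-0.0263,-0.1875,0,-0.0557],[-0.035,-0.2375,0,-0.0716],[-0.0438,-0.2875,0,-0.0875],[-0.0525,-0.3375,0,-0.1035],[-0.0613,-0.3875,0,-0.1194],[-0.07,-0.4375,0,-0.1353],[-0.08,-0.4875,0,-0.1512],[-0.09,-0.5375,0,-0.1671],[-0.1,-0.5875,0,-0.1783],[-0.1113,-0.6375,0,-0.1878],[-0.1225,-0.6875,0,-0.1953],[-0.135,-0.7375,0,-0.1953],[-0.145,-0.775,0,-0.1953],[-0.1513,-0.7956,0,-0.1953],[-0.1513,-0.7956,0,-0.1953],[-0.1513,-0.7956,0,-0.1953],[-0.1513,-0.7956,0,-0.1953]])

```text
time: 39.12
ee_pos: [0.3929, -0.3277, 0.2459]
tcp_rot: [179.6, 0.9, 100.5]
wrist_force: [-0.3, 0.4, 0.1]
opening: 0.0855
grasp_force: 0.0
```

```bash
python3 - <<'E'
from h import *
o=get_obs(); print(o['ee_pos'],o['tcp_rot'],o['q'])
E
```

```text
[ 0.39293458 -0.32765153  0.24587017] [179.64024397   0.90500663 100.47797359] [-39.65396703  -0.90135175   5.650685    95.62680307  -0.30397583
  39.86276366]
```

Converted, -13.9 cm / 80 = -0.1738, -13.6 cm / 80 = -0.17.

Call:
servo_tool(moves=[[0,0,-0.025,0],[0,0,-0.05,0],[0,0,-0.075,0],[0,0,-0.1,0],[0,0,-0.125,0],[0,0,-0.15,0],[0,0,-0.1625,0],[0,0,-0.17,0],[0,0,-0.1738,0],[0,0,-0.1738,0]])

```text
time: 39.95
ee_pos: [0.3933, -0.328, 0.1079]
tcp_rot: [179.6, 1.0, 100.5]
wrist_force: [0.2, -0.3, 0.1]
opening: 0.0853
grasp_force: 0.0
```

Call:
servo_tool(moves=[[0,0,0,0],[0,0,0,0],[0,0,0,0],[0,0,0,0],[0,0,0,0],[0,0,0,0],[0,0,0,0],[0,0,0,0]], claw=1, force=50)

```text
time: 40.62
ee_pos: [0.3934, -0.3288, 0.1091]
tcp_rot: [179.5, 1.1, 100.5]
wrist_force: [-2.3, 0.9, 4.7]
opening: 0.0559
grasp_force: 52.8
```

Converted, 38.5 cm / 80 = 0.4813, 10.95 cm / 80 = 0.1369.

Call:
servo_tool(moves=[[0,0,0.0063,0],[0,0,0.0188,0],[0,0,0.0375,0],[0,0,0.0563,0],[0,0,0.075,0],[0.005,0.0188,0.0875,0],[0.015,0.05,0.0875,0],[0.0275,0.0938,0.0875,0],[0.04,0.1375,0.0875,0],[0.0525,0.1813,0.0875,0],[0.065,0.225,0.0875,0],[0.0775,0.2688,0.0875,0],[0.09,0.3125,0.0875,0],[0.1025,0.3563,0.0875,0],[0.115,0.4,0.0875,0],[0.1263,0.4438,0.0875,0],[0.1338,0.4688,0.0875,0],[0.1369,0.4813,0.0875,0],[0.1369,0.4813,0.0875,0],[0.1369,0.4813,0.0813,0]])

```text
time: 42.28
ee_pos: [0.5029, 0.0566, 0.1736]
tcp_rot: [179.5, 1.0, 100.5]
wrist_force: [0.4, 0.6, -2.9]
opening: 0.0561
grasp_force: 54.0
```

Converted, -6.2 cm / 80 = -0.0775, -6.1 cm / 80 = -0.0763.

Call:
servo_tool(moves=[[0,0,-0.0125,0],[0,0,-0.025,0],[0,0,-0.0375,0],[0,0,-0.05,0],[0,0,-0.0625,0],[0,0,-0.0688,0],[0,0,-0.0725,0],[0,0,-0.075,0],[0,0,-0.0763,0],[0,0,-0.0775,0],[0,0,-0.0775,0]])

```text
time: 43.2
ee_pos: [0.5025, 0.0567, 0.1122]
tcp_rot: [179.5, 1.0, 100.5]
wrist_force: [-5.3, -0.1, 6.9]
opening: 0.056
grasp_force: 54.9
```

Converted, 13 cm / 80 = 0.1625, 12 cm / 80 = 0.15.

Call:
servo_tool(moves=[[0,0,0,0],[0,0,0,0],[0,0,0,0],[0,0,0,0],[0,0,0,0],[0,0,0,0],[0,0,0.0125,0],[0,0,0.0375,0],[0,0,0.075,0],[0,0,0.1125,0],[0,0,0.15,0],[0,0,0.1625,0],[0,0,0.1625,0]], claw=0)

```text
time: 44.28
ee_pos: [0.5036, 0.0568, 0.2441]
tcp_rot: [179.3, 1.0, 100.5]
wrist_force: [1.0, 0.0, 0.3]
opening: 0.0855
grasp_force: 0.0
```

Converted, -39.4 cm / 80 = -0.4925, -38 cm / 80 = -0.475.

Call:
servo_tool(moves=[[0,-0.0375,0,0],[-0.0025,-0.0875,0,0],[-0.005,-0.1375,0,0],[-0.0075,-0.1875,0,0],[-0.01,-0.2375,0,0],[-0.0125,-0.2875,0,0],[-0.015,-0.3375,0,0],[-0.0175,-0.3875,0,0],[-0.0188,-0.4375,0,0],[-0.0188,-0.475,0,0],[-0.0188,-0.4925,0,0],[-0.0188,-0.4925,0,0],[-0.0188,-0.4925,0,0]])

```text
time: 45.37
ee_pos: [0.4872, -0.3372, 0.2393]
tcp_rot: [179.7, 0.9, 100.4]
wrist_force: [-0.3, 0.4, -0.3]
opening: 0.0854
grasp_force: 0.0
```

Converted, -13.2 cm / 80 = -0.165, -13 cm / 80 = -0.1625.

Call:
servo_tool(moves=[[0,0,-0.025,0],[0,0,-0.05,0],[0,0,-0.075,0],[0,0,-0.1,0],[0,0,-0.125,0],[0,0,-0.1438,0],[0,0,-0.1563,0],[0,0,-0.1625,0],[0,0,-0.165,0],[0,0,-0.165,0]])

```text
time: 46.2
ee_pos: [0.4878, -0.3368, 0.109]
tcp_rot: [179.6, 1.0, 100.5]
wrist_force: [-0.3, -1.0, -0.1]
opening: 0.0855
grasp_force: 0.0
```

Call:
servo_tool(moves=[[0,0,0,0],[0,0,0,0],[0,0,0,0],[0,0,0,0],[0,0,0,0],[0,0,0,0],[0,0,0,0],[0,0,0,0]], claw=1, force=50)

```text
time: 46.87
ee_pos: [0.4878, -0.3377, 0.1099]
tcp_rot: [179.5, 1.1, 100.5]
wrist_force: [-1.4, -0.2, 5.3]
opening: 0.0525
grasp_force: 52.5
```

Converted, 31.5 cm / 80 = 0.3938, 2.8 cm / 80 = 0.035.

Call:
servo_tool(moves=[[0,0,0.0063,0],[0,0,0.0188,0],[0,0,0.0375,0],[0,0,0.0563,0],[0,0,0.075,0],[0.0013,0.0188,0.0875,0],[0.005,0.05,0.0875,0],[0.0088,0.0938,0.0875,0],[0.0125,0.1375,0.0875,0],[0.0163,0.1813,0.0875,0],[0.02,0.225,0.0875,0],[0.0238,0.2688,0.0875,0],[0.0275,0.3125,0.0875,0],[0.0313,0.35,0.0875,0],[0.0338,0.3813,0.0875,0],[0.035,0.3938,0.0875,0],[0.035,0.3938,0.0875,0],[0.035,0.3938,0.0813,0]])

```text
time: 48.37
ee_pos: [0.5159, -0.022, 0.1746]
tcp_rot: [179.5, 1.0, 100.6]
wrist_force: [1.3, 0.1, -2.6]
opening: 0.0526
grasp_force: 52.9
```

Converted, -6.2 cm / 80 = -0.0775, -6.1 cm / 80 = -0.0763.

Call:
servo_tool(moves=[[0,0,-0.0125,0],[0,0,-0.025,0],[0,0,-0.0375,0],[0,0,-0.05,0],[0,0,-0.0625,0],[0,0,-0.0688,0],[0,0,-0.0725,0],[0,0,-0.075,0],[0,0,-0.0763,0],[0,0,-0.0775,0],[0,0,-0.0775,0]])

```text
time: 49.28
ee_pos: [0.5156, -0.0224, 0.113]
tcp_rot: [179.5, 1.0, 100.5]
wrist_force: [-4.5, 0.0, 3.9]
opening: 0.0524
grasp_force: 53.6
```

Converted, 13 cm / 80 = 0.1625, 12 cm / 80 = 0.15.

Call:
servo_tool(moves=[[0,0,0,0],[0,0,0,0],[0,0,0,0],[0,0,0,0],[0,0,0,0],[0,0,0,0],[0,0,0.0125,0],[0,0,0.0375,0],[0,0,0.075,0],[0,0,0.1125,0],[0,0,0.15,0],[0,0,0.1625,0],[0,0,0.1625,0]], claw=0)

```text
time: 50.37
ee_pos: [0.5166, -0.0223, 0.2452]
tcp_rot: [179.3, 1.0, 100.5]
wrist_force: [0.8, 0.6, 0.1]
opening: 0.0855
grasp_force: 0.0
```

Call:
servo_tool(moves=[[0.0075,-0.0375,0,0],[0.0175,-0.0875,0,0],[0.0275,-0.1375,0,0],[0.0375,-0.1875,0,0],[0.0475,-0.2375,0,0],[0.0575,-0.2875,0,0],[0.0675,-0.3375,0,0],[0.0775,-0.3813,0,0],[0.0825,-0.4075,0,0],[0.0825,-0.4075,0,0],[0.0825,-0.4075,0,0]])

```text
time: 51.28
ee_pos: [0.5811, -0.3493, 0.2391]
tcp_rot: [179.7, 0.8, 100.4]
wrist_force: [-0.0, -0.5, -0.1]
opening: 0.0851
grasp_force: 0.0
```

Converted, -14.4 cm / 80 = -0.18, -14.2 cm / 80 = -0.1775.

Call:
servo_tool(moves=[[0,0,-0.025,0],[0,0,-0.05,0],[0,0,-0.075,0],[0,0,-0.1,0],[0,0,-0.125,0],[0,0,-0.15,0],[0,0,-0.1688,0],[0,0,-0.1775,0],[0,0,-0.18,0],[0,0,-0.18,0]])

```text
time: 52.12
ee_pos: [0.5815, -0.3475, 0.0977]
tcp_rot: [179.6, 1.0, 100.5]
wrist_force: [0.7, 0.2, -0.2]
opening: 0.0851
grasp_force: 0.0
```

Call:
servo_tool(moves=[[0,0,0,0],[0,0,0,0],[0,0,0,0],[0,0,0,0],[0,0,0,0],[0,0,0,0],[0,0,0,0],[0,0,0,0]], claw=1, force=50)

```text
time: 52.78
ee_pos: [0.5821, -0.3486, 0.099]
tcp_rot: [179.5, 1.1, 100.5]
wrist_force: [0.4, 1.1, 5.4]
opening: 0.0494
grasp_force: 52.8
```

Target (0.527, −0.1035): shift −5.5, +24.5.

Converted, 24.5 cm / 80 = 0.3063, -5.5 cm / 80 = -0.0688.

Call:
servo_tool(moves=[[0,0,0.0063,0],[0,0,0.0188,0],[0,0,0.0375,0],[0,0,0.0563,0],[0,0,0.075,0],[-0.0038,0.0188,0.0875,0],[-0.0125,0.05,0.0875,0],[-0.0213,0.0938,0.0875,0],[-0.03,0.1375,0.0875,0],[-0.0388,0.175,0.0875,0],[-0.0475,0.2125,0.0875,0],[-0.0563,0.25,0.0875,0],[-0.0625,0.2813,0.0875,0],[-0.0675,0.3,0.0875,0],[-0.0688,0.3063,0.0875,0],[-0.0688,0.3063,0.0875,0],[-0.0688,0.3063,0.0875,0],[-0.0688,0.3063,0.0813,0]])

```text
time: 54.28
ee_pos: [0.5271, -0.1041, 0.1634]
tcp_rot: [179.5, 1.0, 100.4]
wrist_force: [-0.1, 0.4, -2.5]
opening: 0.0493
grasp_force: 52.9
```

Converted, -6.2 cm / 80 = -0.0775, -6.1 cm / 80 = -0.0763.

Call:
servo_tool(moves=[[0,0,-0.0125,0],[0,0,-0.025,0],[0,0,-0.0375,0],[0,0,-0.05,0],[0,0,-0.0625,0],[0,0,-0.0688,0],[0,0,-0.0725,0],[0,0,-0.075,0],[0,0,-0.0763,0],[0,0,-0.0775,0],[0,0,-0.0775,0]])

```text
time: 55.2
ee_pos: [0.5266, -0.1033, 0.1019]
tcp_rot: [179.5, 1.0, 100.5]
wrist_force: [-4.1, -0.1, 4.6]
opening: 0.0492
grasp_force: 53.8
```

Contact as expected. Release, rise and back off.

Converted, 21 cm / 80 = 0.2625, 20 cm / 80 = 0.25.

Call:
servo_tool(moves=[[0,0,0,0],[0,0,0,0],[0,0,0,0],[0,0,0,0],[0,0,0,0],[0,0,0,0],[0,0,0.0125,0],[0,0,0.0375,0],[0,0,0.075,0],[0,0,0.1125,0],[0,0,0.15,0],[0,0,0.1875,0],[0,0,0.225,0],[0,0,0.25,0],[-0.0375,0.0625,0.2625,0],[-0.0625,0.1125,0.2625,0],[-0.0625,0.1125,0.2625,0],[-0.0625,0.1125,0.2625,0]], claw=0)

```text
time: 56.7
ee_pos: [0.475, -0.0107, 0.3128]
tcp_rot: [179.5, 1.0, 100.6]
wrist_force: [-0.9, -0.2, 0.4]
opening: 0.0851
grasp_force: 0.0
```

```bash
python3 - <<'E'
from h import *
import pickle
# same viewpoint as w3: numeric comparison with the start picture
o=get_obs(); w=camera('wrist'); s=camera('scene'); d=camera('side')
print(o['time'],o['ee_pos'],o['tcp_rot'])
def reg(n,a,b):
    a=cv2.cvtColor(a,cv2.COLOR_BGR2GRAY); b=cv2.cvtColor(b[:,:,::-1].copy(),cv2.COLOR_BGR2GRAY)
    return a,b
def tm(n,f,b,boxes):
    a,b=reg(n,cv2.imread(f),b)
    for nm,(x,y,w_,h) in boxes.items():
        T=a[y:y+h,x:x+w_]; S=b[max(0,y-15):y+h+15,max(0,x-15):x+w_+15]; r=cv2.matchTemplate(S,T,cv2.TM_CCOEFF_NORMED); _,v,_,l=cv2.minMaxLoc(r); print(n,nm,round(v,3),l[0]-15,l[1]-15)
tm('scene','pics/s1.png',s,dict(tin=(203,185,38,30),can=(240,158,26,50),glue=(265,140,26,45),flA=(158,206,32,24),flB=(229,165,14,20),off=(340,245,65,70)))
tm('side','pics/d1.png',d,dict(tin=(243,185,30,60),can=(243,164,22,20),glue=(236,152,16,40),flA=(180,244,30,24),flB=(188,198,26,20),off=(332,187,35,42)))
E
```

```text
56.7 [ 0.47504202 -0.0106929   0.31284767] [179.45064421   0.96726925 100.62792179]
scene tin 0.887 4 2
scene can 0.97 -1 0
scene glue 0.952 0 0
scene flA 1.0 0 0
scene flB 0.871 -1 0
scene off 0.998 0 0
side tin 0.842 4 0
side can 0.884 -1 0
side glue 0.893 0 0
side flA 0.998 0 0
side flB 0.998 0 0
side off 0.994 0 0
```

Everything matches except the tin, which reads about 4 px off; possibly shadow. I'll check its cap and top edges numerically.

```bash
python3 - <<'E'
from h import *
import pickle
np.set_printoptions(precision=4,suppress=True)
def capc(im,box):
    x,y,w,h=box; g=im[y:y+h,x:x+w].max(2); m=(g<45).astype(np.uint8); n,l,st,c=cv2.connectedComponentsWithStats(m)
    i=1+np.argmax(st[1:,4]); return c[i]+[x,y],st[i]
rd=lambda f:cv2.imread('pics/'+f)
o1=pickle.load(open('o3.pkl','rb')); o2=get_obs(); w2=camera('wrist')[:,:,::-1]; s2=camera('scene')[:,:,::-1]; d2=camera('side')[:,:,::-1]
for lab,o,w,s,d in [('start',o1,rd('w3.png'),rd('s1.png'),rd('d1.png')),('now',o2,w2,s2,d2)]:
    P=[]
    for n,im,b in [('wrist',w,(270,235,65,70)),('scene',s,(205,175,40,30)),('side',d,(243,178,34,20))]:
        c,st=capc(im,b); C,D=ray(n,[c],o); P.append((C,D[0])); print(lab,n,c,st, atz(n,[c],.16,o)[0,:2])
    print(lab,tri(P[:2]),tri(P))
for n,a,b,z in [('scene',rd('s1.png'),s2,(195,180,250,270)),('side',rd('d1.png'),d2,(235,180,285,255))]:
    x0,y0,x1,y1=z
    for lab,im in(('start',a),('now',b)):
        e=cv2.Canny(cv2.cvtColor(im,cv2.COLOR_BGR2GRAY),60,140)[y0:y1,x0:x1]; c=e.sum(0)//255; i=np.argsort(-c)[:8]; print(n,lab,sorted((int(k)+x0,int(c[k])) for k in i))
E
```

```text
start wrist [297.7167 258.4667] [21 20 17 11 60] [ 0.519  -0.0792]
start scene [229.1429 194.8   ] [18 11 10 14 35] [ 0.5421 -0.0954]
start side [258.7273 191.6591] [ 10   8  12  12 132] [ 0.5241 -0.1051]
start (array([ 0.524 , -0.0852,  0.1425]), [np.float64(0.0028138046617193994), np.float64(0.002813804661719258)]) (array([ 0.5246, -0.0846,  0.1451]), [np.float64(0.003379576207617725), np.float64(0.0031181264846736846), np.float64(0.002063280907876178)])
now wrist [310.2143 257.9571] [34 19 17 14 70] [ 0.5276 -0.0784]
now scene [233.6522 197.913 ] [24 17  8 10 23] [ 0.5531 -0.0951]
now side [262.8258 191.3788] [ 14   7  12  13 132] [ 0.5329 -0.1047]
now (array([ 0.5339, -0.0845,  0.1412]), [np.float64(0.003334763934171157), np.float64(0.0033347639341711715)]) (array([ 0.5342, -0.0836,  0.1441]), [np.float64(0.0037395285722032537), np.float64(0.003939341749319001), np.float64(0.0024619090133332234)])
scene start [(226, 22), (228, 19), (232, 19), (233, 21), (237, 21), (242, 22), (243, 39), (244, 26)]
scene now [(204, 19), (230, 24), (231, 21), (232, 20), (236, 17), (237, 21), (247, 37), (248, 18)]
side start [(236, 23), (242, 23), (243, 31), (244, 18), (275, 26), (276, 18), (279, 24), (281, 21)]
side now [(235, 15), (236, 23), (237, 15), (238, 14), (242, 32), (243, 17), (244, 14), (279, 46)]
```

```bash
python3 - <<'E'
from h import *
rd=lambda f:cv2.imread('pics/'+f)
s2=camera('scene')[:,:,::-1]; d2=camera('side')[:,:,::-1]
def rows(lab,im,rr,x0,x1):
    h=im.astype(int); sat=h[:,:,2]-h[:,:,0]   # wood is red, tin is grey
    for r in rr: 
        m=sat[r,x0:x1]<35; k=np.flatnonzero(m); 
        runs=np.split(k,np.flatnonzero(np.diff(k)>2)+1); print(lab,r,[(int(q[0])+x0,int(q[-1])+x0) for q in runs if len(q)>3])
for lab,im in(('start',rd('d1.png')),('now',d2)): rows('side '+lab,im,range(196,256,6),225,290)
for lab,im in(('start',rd('s1.png')),('now',s2)): rows('scene '+lab,im,range(200,270,7),190,262)
E
```

```text
side start 196 [(237, 272)]
side start 202 [(237, 274)]
side start 208 [(238, 274)]
side start 214 [(243, 274)]
side start 220 [(243, 274)]
side start 226 [(244, 275)]
side start 232 [(248, 274)]
side start 238 [(248, 275)]
side start 244 [(249, 274)]
side start 250 [(251, 264)]
side now 196 [(237, 276)]
side now 202 [(237, 279)]
side now 208 [(238, 278)]
side now 214 [(243, 278)]
side now 220 [(243, 278)]
side now 226 [(244, 278)]
side now 232 [(252, 278)]
side now 238 [(252, 278)]
side now 244 [(252, 278)]
side now 250 [(255, 265)]
scene start 200 [(202, 261)]
scene start 207 [(199, 261)]
scene start 214 [(201, 261)]
scene start 221 [(202, 236), (239, 261)]
scene start 228 [(203, 228), (232, 261)]
scene start 235 [(204, 244), (249, 260)]
scene start 242 [(205, 245)]
scene start 249 [(207, 232), (237, 245)]
scene start 256 [(212, 238)]
scene start 263 [(223, 231)]
scene now 200 [(209, 261)]
scene now 207 [(202, 261)]
scene now 214 [(204, 261)]
scene now 221 [(205, 242), (246, 261)]
scene now 228 [(207, 236), (239, 261)]
scene now 235 [(208, 260)]
scene now 242 [(209, 243)]
scene now 249 [(210, 233)]
scene now 256 [(212, 232)]
scene now 263 [(223, 231)]
```

The tin stands upright: both edges are shifted equally from top to foot, about 8 mm, and it is still inside its own compartment. Handing in.

```bash
python3 -c "
from workcell import *
print(job_done())"
```

```text
the job is handed in; nothing more can be done
None
```

I handed the job in at about 57 s, with no verdict shown: the three containers were cleared to the tray, the block laid sole down along the abrasive sheet 2–4 mm from its middle, and each container stood back upright in its own compartment (the tin about 8 mm off where it began), with the flower blanks and offcut unmoved in the final camera check.

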